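# Switch on the bench in the right order

## Task

Switch the bench on in its start-up order: with the fingertips tap down the long bar key (mains), then the large round key (pump), then the square key (lamp), each lightly and fully down so that it stays down. Leave the small round key (alarm) alone, do not shove, tip or lift any of the four switch boxes, and do not disturb the things standing among them.

Things in the scene. Friction and masses are not known exactly. Their poses are not given: they have to be found in the camera images.
- bar_box: Loose light-grey switch box standing on the bench on rubber feet, about 74 x 74 mm, cover 46 mm high, about 0.5 to 0.9 kg; in the middle of its cover stands a long bar key, 56 mm (along the box's y) by 22 mm. Black key; the four boxes differ only in the key. Origin: centre of the underside; z up; x and y along the sides.
- round_box: Loose light-grey switch box standing on the bench on rubber feet, about 74 x 74 mm, cover 46 mm high, about 0.5 to 0.9 kg; in the middle of its cover stands a large round key, 38 mm across. Black key; the four boxes differ only in the key. Origin: centre of the underside; z up; x and y along the sides.
- square_box: Loose light-grey switch box standing on the bench on rubber feet, about 74 x 74 mm, cover 46 mm high, about 0.5 to 0.9 kg; in the middle of its cover stands a square key, 34 by 34 mm. Black key; the four boxes differ only in the key. Origin: centre of the underside; z up; x and y along the sides.
- small_box: Loose light-grey switch box standing on the bench on rubber feet, about 74 x 74 mm, cover 46 mm high, about 0.5 to 0.9 kg; in the middle of its cover stands a small round key, 20 mm across; this box is to be left alone. Black key; the four boxes differ only in the key. Origin: centre of the underside; z up; x and y along the sides.
- bar_key_top (a point): Centre of the flat top of the bar key; 60 mm above the bench while the key is up (14 mm above the cover), sinks with the key.
- bar_key (a joint): Key travel in m: 0 up (off), 0.012 fully down against its hard stop (on). It moves straight down; the push needed grows evenly from about 3 N at the top through 4.6 N at 7 mm to 5.6 N just above the stop. It is caught wherever it is left and does not spring back. The box takes harm above 35 N.
- round_key_top (a point): Centre of the flat top of the large round key; 60 mm above the bench while the key is up (14 mm above the cover), sinks with the key.
- round_key (a joint): Key travel in m: 0 up (off), 0.012 fully down against its hard stop (on). It moves straight down; the push needed grows evenly from about 3 N at the top through 4.6 N at 7 mm to 5.6 N just above the stop. It is caught wherever it is left and does not spring back. The box takes harm above 35 N.
- square_key_top (a point): Centre of the flat top of the square key; 60 mm above the bench while the key is up (14 mm above the cover), sinks with the key.
- square_key (a joint): Key travel in m: 0 up (off), 0.012 fully down against its hard stop (on). It moves straight down; the push needed grows evenly from about 3 N at the top through 4.6 N at 7 mm to 5.6 N just above the stop. It is caught wherever it is left and does not spring back. The box takes harm above 35 N.
- small_key_top (a point): Centre of the flat top of the small round key; 60 mm above the bench while the key is up (14 mm above the cover), sinks with the key.
- small_key (a joint): Key travel in m: 0 up (off), 0.012 fully down against its hard stop (on). It moves straight down; the push needed grows evenly from about 3 N at the top through 4.6 N at 7 mm to 5.6 N just above the stop. It is caught wherever it is left and does not spring back. The box takes harm above 35 N.
- beaker: Clear beaker, 57 mm wide, 72 mm high; loose bystander among the boxes. Origin: centre of its underside.
- cap: Screw cap lying on the bench, 46 mm wide, 21 mm high; loose bystander among the boxes. Origin: centre of its underside.
- small_bottle: Small screw-cap bottle, 50 mm wide, 106 mm high; loose bystander among the boxes. Origin: centre of its underside.
- flask: Conical flask, 62 mm wide at the foot, 104 mm high; loose bystander among the boxes. Origin: centre of its underside.
Mind the look-alikes: they are no part of the job. What is shaped like the round_box but orange is not meant.

How it is judged:
By the outcome, as a careful person would: the job done as asked, in the order asked, and still so for the second after the job is handed in, with the robot touching nothing.
It also fails if it takes over 42 s, if anything falls off the work surface, if the arm or the gripper's body presses on something with over 40 N, if the wrist force passes 120 N, or if a joint passes its speed limit or range.

## Robot

A 6-joint arm with a two-finger parallel gripper is mounted at the origin on a cart in front of the work surface, level with it; the furniture and walls round the work are solid. World frame = base frame: x ahead of the robot, y to its left, z up, the work surface at z = 0. Lengths are in mm, angles in rad, forces in N, time in s.
With the tool pointing down it reaches from about 400 to 825 mm from the base axis. Payload 7 kg.
Tool frame: the origin (TCP) lies midway between the tips of the shut fingers; the grasp point (between the pads) lies 19 mm behind it; z points along the fingers, y is the line along which they close (so a half turn about z gives the same grasp; the last joint's range is limited). The gripper opens to 88 mm and grips with 3 to 60 N. Pads are 19 mm wide; open, the fingers measure 130 mm over their backs; the gripper's body (78 mm by 193 mm) begins 47 mm behind the grasp point.
Start: joints at [1.446, 0.359, 0.012, 0, -1.224, -0.288], TCP at [270.799, 618.274, 226.561] pointing down, gripper open.
Joint ranges: [-3.07, 3.07], [-1.43, 2.12], [-1.02, 1.25], [-3.03, 1.67], [-3.05, -0], [-3.03, 3.03]. Speed limits (rad/s): [2.39, 2.39, 3.01, 3.14, 3.14, 3.14].

## Interface

Orientations are given as a unit quaternion [x, y, z, w].
In Python, from station import ctrl gives the robot as it stands.
- The arm moves only by the tool move_arm, never from a script. Its argument "targets" is one flat list of numbers, 4 for each row, row after row: the shift along the tool's x, y, z in m, then the turn about the tool's z in rad. In form: [x, y, z, twist, x, y, z, twist, ...]. A call has 1 to 20 rows; each row shifts and turns the commanded pose from where the row before left it, along the tool's axes as they then stand; what a row does not reach is not made up. A row lasts 1/12 s, in which the tool goes at most 41.7 mm and 7.16 degrees, less where a joint would pass 70% of its speed; a pose out of reach is approached as far as the arm can. A call with a gripper value outside its range is refused whole. "claw" is the gripper's target within -1 to 1 (shut at 1, half-way at 0, fully open at -1), set as the call begins (left out, the last holds). The fingers move at their own pace and stop on an object; the grip force is fixed at half the most. Time passes only in rows, so rows that do not move let the fingers close. It gives the time, the measured TCP pose, the force, the opening and the grip force at its end, in the units of the state.
- ctrl.get_state(): the state, without advancing time (a new reading comes with each control period).
- ctrl.read_camera(name): name is "scene" or "top" or "wrist"; returns a dict with "img" (420x560x3 uint8, red, green, blue), "fx", "fy", "cx", "cy" (pixels), "k1" (the pictures are not rectified: a ray, as slopes to the right and down, at radius r is drawn at 1 + k1 r^2 times it, then the intrinsics apply), "R" (3x3) and "t" (3): a world point X has camera coordinates R X + t. Camera axes: x right, y down, z forward; pixel columns grow to the right and rows downward; lengths in mm; the calibration is good to about 2 mm. A picture is of the moment at which its call begins. There is no depth.
- ctrl.finish_job(): hands the job in; it is judged then, once.
Trained networks look in the newest picture that a camera, given by its name, has taken for a name from the list of things; names that differ only in an ending like _2 or _b are one class to them, and where a whole thing is asked for, a point or a joint stands for the part that bears it (a point fixed in the world has none). Each returns a list of dicts, best first, with "conf" (0 to 1); they miss things now and then, are a little off and sometimes report something else, mostly with a low value. They report only what shows in the picture. A call takes as long as a camera call. They do not tell look-alikes from the thing itself.
- ctrl.look_for(target, camera): "point" ([x, y, z] in mm, in world coordinates, good to about 4 mm: the middle of the surface that is visible of it).
- ctrl.pinpoint(target, camera): "point" ([x, y, z] in mm, in world coordinates, good to about 4 mm: a listed point, or the origin of a listed thing).
The state is a dict: "t": time; "joint_pos": joint angles; "qd": joint speeds; "effort": joint torques, N m; "tcp_pos": TCP position; "tool_rot": TCP orientation; "force": force on the tool from outside, world axes, zero at the start; "torque": the same for the moment, N m; "finger_gap": opening from 0.0 (shut) to 1.0 (fully open); "gripper_force": force on a finger pad.
Only numpy, scipy, OpenCV 4.12 (cv2) and the standard library are available. Lean on these libraries where they do the work, as an engineer would, in place of code of your own. Each camera call takes 0.05 s, during which the arm holds its last target. There are 200 camera calls.

## Working session

There is one attempt and no reset: what is moved stays moved. The work goes in short steps, Python scripts to look and compute and a tool call to move; the robot and the scene stay as the last step left them, time stands still between calls to the robot, and variables do not carry over. Pictures are saved under pics/ and viewed, at most 10 in all, crops included, and the job is handed in when it is done.

Besides the shell and the picture viewer there is one more tool, called as name(argument=value, ...) on one line, values as JSON. move_arm: Moves the arm, as the interface text tells. Its arguments: {"type":"object","properties":{"targets":{"type":"array"},"claw":{"type":"number"}},"required":["targets"]}

```bash
mkdir -p pics; cat > h.py <<'E'
from station import ctrl
import cv2, numpy as np
def shot(n,f):
    c=ctrl.read_camera(n); cv2.imwrite('pics/'+f,c['img'][:,:,::-1]); return c
def proj(c,p):
    q=c['R']@np.array(p)+c['t']; s=q[:2]/q[2]; s=s*(1+c['k1']*(s@s)); return np.round([c['fx']*s[0]+c['cx'],c['fy']*s[1]+c['cy']])
E
python3 - <<'E'
from h import *
s=ctrl.get_state(); print(s['t'],s['tcp_pos'],s['tool_rot'],s['force'])
for n in ['top','scene']:
    c=shot(n,n+'1.png'); print(n,(-np.array(c['R']).T@c['t']).round())
    for k in ['bar_key_top','round_key_top','square_key_top','small_key_top','beaker','cap','small_bottle','flask']:
        for r in ctrl.pinpoint(k,n)[:3]: print(k,np.round(r['point']),round(r['conf'],2),proj(c,r['point']))
E
```

```text
0.0 [270.6230297  617.84349867 225.62987859] [ 9.78764435e-01 -2.04986602e-01 -8.99970255e-05  8.16339892e-04] [ 1.11984627 -0.32625549 -1.16412793]
top [ 416.   -4. 1000.]
bar_key_top [471. 240.  -2.] 0.35 [179. 228.]
round_key_top [623. 200.  58.] 0.83 [194. 151.]
round_key_top [362. 266.  60.] 0.71 [157. 281.]
round_key_top [470. 240.   0.] 0.55 [179. 228.]
square_key_top [ 596. -104.   60.] 0.77 [347. 166.]
small_key_top [462. 101.  62.] 0.55 [241. 232.]
beaker [471. -64.  -5.] 0.79 [323. 230.]
cap [471. 239.  -1.] 0.93 [179. 228.]
small_bottle [ 605. -231.   -0.] 0.96 [404. 168.]
small_bottle [464.  99.  60.] 0.7 [242. 231.]
small_bottle [ 594. -104.   61.] 0.32 [347. 167.]
flask [603.  72.  -4.] 0.82 [260. 167.]
scene [ 100. -669.  483.]
bar_key_top [ 479. -198.   62.] 0.57 [335. 259.]
round_key_top [619. 206.  59.] 0.65 [286. 168.]
round_key_top [363. 263.  58.] 0.49 [185. 181.]
small_key_top [470. 103.  59.] 0.64 [253. 195.]
beaker [471. -68.  -1.] 0.83 [291. 254.]
cap [473. 242.  -1.] 0.47 [231. 195.]
small_bottle [ 613. -233.   -2.] 0.67 [401. 276.]
flask [604.  74.   1.] 0.63 [308. 209.]
flask [ 591. -105.   61.] 0.18 [352. 221.]
```

```bash
python3 - <<'E'
import cv2
a=cv2.imread('pics/top1.png')[90:330,110:430]
cv2.imwrite('pics/top1c.png',cv2.resize(a,(800,600),interpolation=cv2.INTER_CUBIC))
E
```

```text
(no output)
```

View pics/top1c.png

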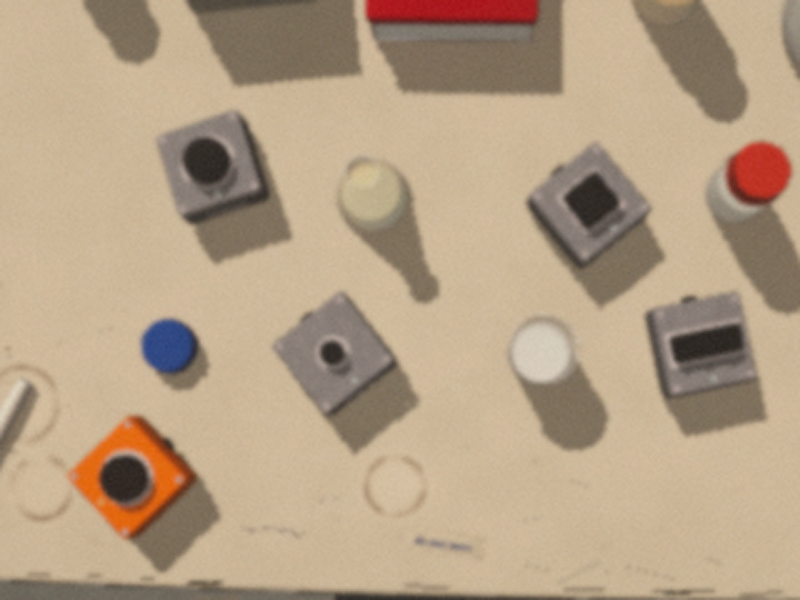

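View pics/scene1.png

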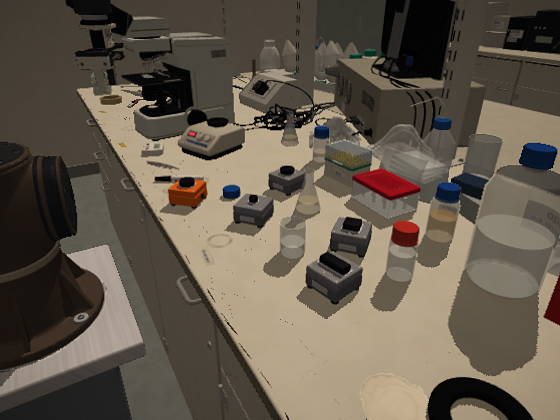

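The large round key shows twice. The grey box at full-image pixel (193,154) fits the description. The orange one at (160,282) is the look-alike, and the crop clearly shows its orange body. The other keys are the bar at (393,227), the square at (347,170) and the small key at (243,231), which stays alone.

```bash
cat >> h.py <<'E'
def ray(c,u,v,z):
    d=np.array([(u-c['cx'])/c['fx'],(v-c['cy'])/c['fy']]); s=d.copy()
    for _ in range(20): s=d/(1+c['k1']*(s@s))
    R=np.array(c['R']); o=-R.T@c['t']; w=R.T@np.array([s[0],s[1],1]); return o+w*(z-o[2])/w[2]
def dark(c,u,v,z=60,r=18,th=45):
    g=c['img'].max(2).astype(int); m=np.zeros(g.shape,np.uint8)
    u,v=int(u),int(v); m[max(v-r,0):v+r,max(u-r,0):u+r]=(g<th)[max(v-r,0):v+r,max(u-r,0):u+r]
    n,l,st,ce=cv2.connectedComponentsWithStats(m); i=1+np.argmax(st[1:,4]) ; return ce[i],st[i,4],ray(c,*ce[i],z)
def shift(p):
    s=ctrl.get_state(); from scipy.spatial.transform import Rotation as R
    return R.from_quat(s['tool_rot']).inv().apply(np.array(p)-s['tcp_pos'])
E
python3 - <<'E'
from h import *
c=ctrl.read_camera('top')
for n,u,v in [('bar',393,227),('round',193,154),('square',347,170)]:
    for th in (40,60):
        a=dark(c,u,v,th=th); print(n,a[0].round(1),a[1],a[2].round(1))
print(shift([480,-195,160]),shift([540,100,200]))
E
```

```text
bar [387. 230.] 1 [ 470.4 -183.7   60. ]
bar [392.6 227. ] 231 [ 476.4 -194.6   60. ]Traceback (most recent call last):
  File "<stdin>", line 5, in <module>
  File "h.py", line 14, in dark
    n,l,st,ce=cv2.connectedComponentsWithStats(m); i=1+np.argmax(st[1:,4]) ; return ce[i],st[i,4],ray(c,*ce[i],z)
                                                       ~~~~~~~~~^^^^^^^^^^
    return _wrapfunc(a, 'argmax', axis=axis, out=out, **kwds)
    return bound(*args, **kwds)
ValueError: attempt to get argmax of an empty sequence
```

```bash
python3 - <<'E'
from h import *
c=ctrl.read_camera('top')
for n,u,v in [('bar',393,227),('round',193,154),('square',347,170)]:
    a=dark(c,u,v,th=60); print(n,a[0].round(1),a[1],a[2].round(1))
print(shift([540,150,190]), shift([476.4,-194.6,160])-shift([540,150,190]))
E
```

```text
bar [392.5 227. ] 227 [ 476.4 -194.5   60. ]
round [192.4 154.2] 209 [615.4 203.5  60. ]
square [346.3 170. ] 214 [ 587.5 -103.2   60. ]
[434.44891232 320.94945514  36.55979928] [ 79.97750438 341.1723882   29.98533515]
```

move_arm(targets=[0.029, 0.0214, 0.0025, 0, 0.029, 0.0214, 0.0025, 0, 0.029, 0.0214, 0.0025, 0, 0.029, 0.0214, 0.0025, 0, 0.029, 0.0214, 0.0025, 0, 0.029, 0.0214, 0.0025, 0, 0.029, 0.0214, 0.0025, 0, 0.029, 0.0214, 0.0025, 0, 0.029, 0.0214, 0.0025, 0, 0.029, 0.0214, 0.0025, 0, 0.029, 0.0214, 0.0025, 0, 0.029, 0.0214, 0.0025, 0, 0.029, 0.0214, 0.0025, 0, 0.029, 0.0214, 0.0025, 0, 0.029, 0.0214, 0.0025, 0], claw=1)

```text
t: 2.25
tcp_pos: [541.2, 148.1, 189.3]
tool_rot: [0.979, -0.205, 0.0, -0.0]
force: [0.3, 1.2, -0.3]
finger_gap: 0.007
gripper_force: 0.0
```

move_arm(targets=[0.008, 0.034, 0.003, 0, 0.008, 0.034, 0.003, 0, 0.008, 0.034, 0.003, 0, 0.008, 0.034, 0.003, 0, 0.008, 0.034, 0.003, 0, 0.008, 0.034, 0.003, 0, 0.008, 0.034, 0.003, 0, 0.008, 0.034, 0.003, 0, 0.008, 0.034, 0.003, 0, 0.008, 0.034, 0.003, 0, 0, 0, 0, 0, 0, 0, 0, 0])

```text
t: 3.25
tcp_pos: [476.7, -195.4, 158.9]
tool_rot: [0.978, -0.207, -0.0, 0.0]
force: [0.4, -0.1, -0.2]
finger_gap: 0.004
gripper_force: 0.0
```

```bash
python3 - <<'E'
from h import *
s=ctrl.get_state(); print(s['t'],s['tcp_pos'],s['tool_rot'],s['force'],s['joint_pos'],s['finger_gap'])
c=shot('wrist','w1.png'); p=[478,-195,60]; print(proj(c,p),proj(c,s['tcp_pos']))
for r in ctrl.pinpoint('bar_key_top','wrist'): print(r)
E
```

```text
3.25 [ 476.71475049 -195.44080902  158.89550058] [ 9.78407681e-01 -2.06684241e-01 -1.76706008e-04  4.78731798e-05] [ 0.40493009 -0.09762306 -0.20680594] [-7.60693435e-03  1.53640720e-01 -4.32347451e-01  2.80962598e-05
 -9.85173559e-01  1.16201811e+00] 0.003951993804805199
[277. 205.] [278. 259.]
{'point': [477.8, -195.5, 57.8], 'conf': 0.79}
```

View pics/w1.png

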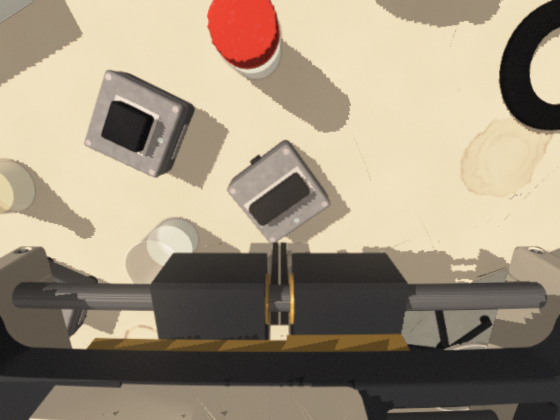

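move_arm(targets=[0.002, -0.001, 0.015, 0, 0, 0, 0.015, 0, 0, 0, 0.015, 0, 0, 0, 0.015, 0, 0, 0, 0.015, 0, 0, 0, 0.012, 0, 0, 0, 0.005, 0, 0, 0, 0.002, 0, 0, 0, 0.001, 0, 0, 0, 0.001, 0, 0, 0, 0.001, 0, 0, 0, 0.001, 0, 0, 0, 0.001, 0, 0, 0, 0.001, 0])

```text
t: 4.52
tcp_pos: [479.9, -193.8, 59.4]
tool_rot: [0.979, -0.205, 0.0, -0.0]
force: [-0.7, 1.4, 4.2]
finger_gap: 0.005
gripper_force: 1.5
```

move_arm(targets=[0, 0, 0.001, 0, 0, 0, 0.001, 0, 0, 0, 0.001, 0, 0, 0, 0.001, 0, 0, 0, 0.001, 0, 0, 0, 0.001, 0, 0, 0, 0.001, 0, 0, 0, 0.001, 0, 0, 0, 0.001, 0, 0, 0, 0, 0])

```text
t: 5.35
tcp_pos: [479.9, -193.7, 50.0]
tool_rot: [0.979, -0.205, 0.0, 0.0]
force: [1.6, -0.4, 2.6]
finger_gap: 0.005
gripper_force: 1.1
```

move_arm(targets=[0, 0, 0.001, 0, 0, 0, 0.0005, 0, 0, 0, 0, 0])

```text
t: 5.6
tcp_pos: [479.8, -193.7, 48.6]
tool_rot: [0.979, -0.205, 0.0, 0.0]
force: [1.4, 0.9, 3.8]
finger_gap: 0.003
gripper_force: 1.8
```

Noise on the force reading is about 1–2 N, so I'll go in small steps until the force clearly rises at the stop.

move_arm(targets=[0, 0, 0.0005, 0, 0, 0, 0, 0])

```text
t: 5.77
tcp_pos: [479.8, -193.7, 48.3]
tool_rot: [0.979, -0.205, 0.0, 0.0]
force: [0.3, 0.2, 6.1]
finger_gap: 0.004
gripper_force: 2.9
```

move_arm(targets=[0, 0, 0.0005, 0, 0, 0, 0, 0])

```text
t: 5.93
tcp_pos: [479.9, -193.7, 48.2]
tool_rot: [0.979, -0.205, 0.0, 0.0]
force: [-1.7, 1.3, 10.5]
finger_gap: 0.007
gripper_force: 5.4
```

move_arm(targets=[0, 0, 0.0003, 0, 0, 0, 0, 0])

```text
t: 6.1
tcp_pos: [479.9, -193.8, 48.1]
tool_rot: [0.979, -0.205, 0.0, 0.0]
force: [-2.2, 3.3, 14.2]
finger_gap: 0.004
gripper_force: 7.0
```

move_arm(targets=[0, 0, -0.002, 0, 0, 0, -0.01, 0, 0, 0, -0.03, 0, 0, 0, -0.035, 0, 0, 0, -0.035, 0, -0.0028, -0.0349, 0, 0, -0.0028, -0.0349, 0, 0, -0.0028, -0.0349, 0, 0, -0.0028, -0.0349, 0, 0, -0.0028, -0.0349, 0, 0, -0.0028, -0.0349, 0, 0, -0.0028, -0.0349, 0, 0, -0.0028, -0.0349, 0, 0, -0.0028, -0.0349, 0, 0, -0.0028, -0.0349, 0, 0, -0.0028, -0.0349, 0, 0, -0.0028, -0.0349, 0, 0, 0, 0, 0, 0, 0, 0, 0, 0])

```text
t: 7.68
tcp_pos: [616.4, 204.8, 158.4]
tool_rot: [0.979, -0.204, -0.001, 0.001]
force: [0.0, 0.5, -0.6]
finger_gap: 0.003
gripper_force: 0.0
```

```bash
python3 - <<'E'
from h import *
s=ctrl.get_state(); print(s['t'],s['tcp_pos'])
c=shot('wrist','w2.png'); p=[617.5,203.5,60]; print(proj(c,p))
for r in ctrl.pinpoint('round_key_top','wrist'): print(r,proj(c,r['point']))
c=ctrl.read_camera('top')
for r in ctrl.pinpoint('bar_key_top','top')[:2]: print(r)
cv2.imwrite('pics/t2.png',cv2.resize(c['img'][190:260,350:430,::-1],None,fx=5,fy=5))
E
```

```text
7.6833 [616.43839719 204.84269488 158.3914567 ]
[279. 204.]
{'point': [619.9, 206.3, 59.6], 'conf': 0.94} [275. 203.]
{'point': [476.9, -199.1, 48.7], 'conf': 0.61}
```

View pics/w2.png

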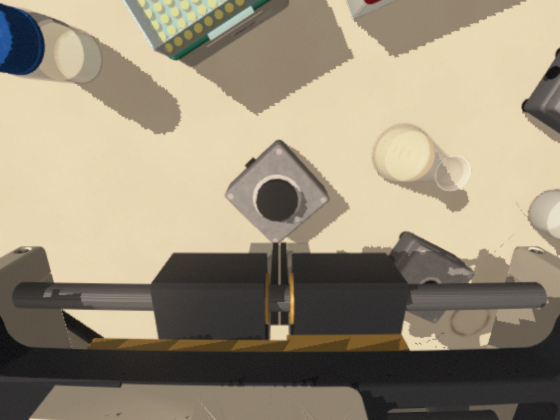

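View pics/t2.png

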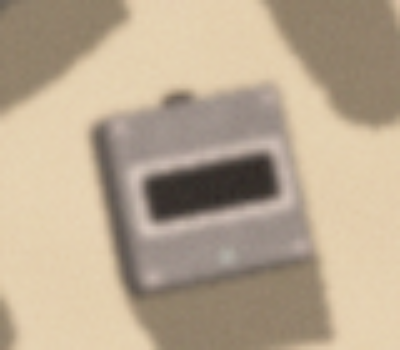

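The wrist picture shows the grey round box with its key at (277,200), right where predicted. The top crop shows the bar key sunk level with its rim.

move_arm(targets=[0.002, -0.001, 0.015, 0, 0, 0, 0.015, 0, 0, 0, 0.015, 0, 0, 0, 0.015, 0, 0, 0, 0.015, 0, 0, 0, 0.012, 0, 0, 0, 0.005, 0, 0, 0, 0.002, 0, 0, 0, 0.001, 0, 0, 0, 0.001, 0, 0, 0, 0.001, 0, 0, 0, 0.001, 0, 0, 0, 0.001, 0, 0, 0, 0.001, 0])

```text
t: 9.05
tcp_pos: [619.3, 203.7, 59.7]
tool_rot: [0.979, -0.205, 0.0, -0.0]
force: [-1.2, 0.0, 3.5]
finger_gap: 0.008
gripper_force: 1.5
```

move_arm(targets=[0, 0, 0.001, 0, 0, 0, 0.001, 0, 0, 0, 0.001, 0, 0, 0, 0.001, 0, 0, 0, 0.001, 0, 0, 0, 0.001, 0, 0, 0, 0.001, 0, 0, 0, 0.001, 0, 0, 0, 0, 0])

```text
t: 9.8
tcp_pos: [619.3, 203.7, 51.2]
tool_rot: [0.979, -0.205, 0.0, -0.0]
force: [0.3, 0.7, 3.8]
finger_gap: 0.006
gripper_force: 1.4
```

move_arm(targets=[0, 0, 0.001, 0, 0, 0, 0, 0])

```text
t: 9.97
tcp_pos: [619.2, 203.7, 50.2]
tool_rot: [0.979, -0.205, 0.0, -0.0]
force: [0.9, 1.5, 2.9]
finger_gap: 0.002
gripper_force: 1.7
```

move_arm(targets=[0, 0, 0.001, 0, 0, 0, 0.001, 0, 0, 0, 0.0005, 0, 0, 0, 0, 0])

```text
t: 10.3
tcp_pos: [619.3, 203.7, 48.3]
tool_rot: [0.979, -0.205, 0.0, -0.0]
force: [-1.3, 0.6, 7.1]
finger_gap: 0.006
gripper_force: 3.8
```

move_arm(targets=[0, 0, 0.0005, 0, 0, 0, 0, 0])

```text
t: 10.47
tcp_pos: [619.3, 203.7, 48.3]
tool_rot: [0.979, -0.205, 0.0, -0.0]
force: [-2.7, 1.3, 10.8]
finger_gap: 0.005
gripper_force: 5.5
```

move_arm(targets=[0, 0, 0.0003, 0, 0, 0, 0, 0])

```text
t: 10.63
tcp_pos: [619.3, 203.7, 48.2]
tool_rot: [0.979, -0.205, 0.0, -0.0]
force: [-3.6, 1.4, 12.3]
finger_gap: 0.004
gripper_force: 6.4
```

move_arm(targets=[0, 0, -0.002, 0, 0, 0, -0.01, 0, 0, 0, -0.03, 0, 0, 0, -0.035, 0, 0, 0, -0.035, 0, 0.0097, 0.0293, 0, 0, 0.0097, 0.0293, 0, 0, 0.0097, 0.0293, 0, 0, 0.0097, 0.0293, 0, 0, 0.0097, 0.0293, 0, 0, 0.0097, 0.0293, 0, 0, 0.0097, 0.0293, 0, 0, 0.0097, 0.0293, 0, 0, 0.0097, 0.0293, 0, 0, 0.0097, 0.0293, 0, 0, 0, 0, 0, 0, 0, 0, 0, 0])

```text
t: 12.05
tcp_pos: [589.6, -105.5, 158.8]
tool_rot: [0.978, -0.206, -0.0, 0.0]
force: [0.1, 0.8, 0.2]
finger_gap: 0.005
gripper_force: 0.0
```

```bash
python3 - <<'E'
from h import *
s=ctrl.get_state(); print(s['t'],s['tcp_pos'])
c=shot('wrist','w3.png'); p=[590.5,-103.2,60]; print(proj(c,p))
for r in ctrl.pinpoint('square_key_top','wrist'): print(r,proj(c,r['point']))
c=ctrl.read_camera('top')
for r in ctrl.pinpoint('round_key_top','top')[:2]: print(r)
E
```

```text
12.05 [ 589.59535763 -105.5205657   158.83387083]
[276. 206.]
{'point': [589.8, -100.3, 63.8], 'conf': 0.58} [273. 209.]
```

View pics/w3.png

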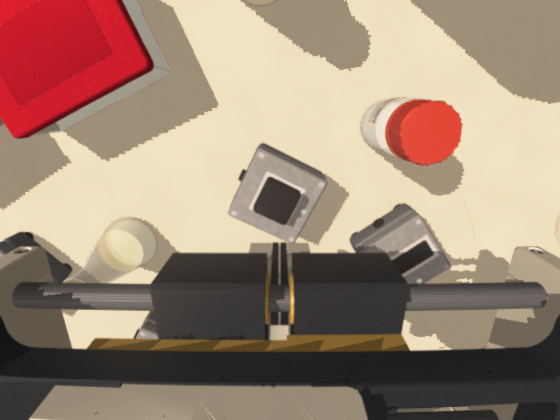

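The square key is at (277,201), about 4 mm further forward than predicted.

move_arm(targets=[0.003, 0, 0.015, 0, 0, 0, 0.015, 0, 0, 0, 0.015, 0, 0, 0, 0.015, 0, 0, 0, 0.015, 0, 0, 0, 0.012, 0, 0, 0, 0.005, 0, 0, 0, 0.002, 0, 0, 0, 0.001, 0, 0, 0, 0.001, 0, 0, 0, 0.001, 0, 0, 0, 0.001, 0, 0, 0, 0.001, 0, 0, 0, 0.001, 0])

```text
t: 13.42
tcp_pos: [593.4, -105.0, 59.5]
tool_rot: [0.979, -0.205, 0.0, -0.0]
force: [-0.9, 0.1, 2.9]
finger_gap: 0.007
gripper_force: 1.5
```

move_arm(targets=[0, 0, 0.001, 0, 0, 0, 0.001, 0, 0, 0, 0.001, 0, 0, 0, 0.001, 0, 0, 0, 0.001, 0, 0, 0, 0.001, 0, 0, 0, 0.001, 0, 0, 0, 0.001, 0, 0, 0, 0.001, 0, 0, 0, 0, 0])

```text
t: 14.25
tcp_pos: [593.4, -105.0, 49.9]
tool_rot: [0.979, -0.205, 0.0, -0.0]
force: [1.5, 0.1, 3.0]
finger_gap: 0.007
gripper_force: 1.4
```

move_arm(targets=[0, 0, 0.001, 0, 0, 0, 0.0005, 0, 0, 0, 0, 0])

```text
t: 14.5
tcp_pos: [593.4, -105.0, 48.5]
tool_rot: [0.979, -0.205, 0.0, -0.0]
force: [0.6, 1.1, 4.4]
finger_gap: 0.006
gripper_force: 2.0
```

move_arm(targets=[0, 0, 0.0005, 0, 0, 0, 0.0005, 0, 0, 0, 0, 0])

```text
t: 14.75
tcp_pos: [593.5, -105.0, 48.3]
tool_rot: [0.979, -0.205, 0.0, -0.0]
force: [-1.3, 1.2, 10.5]
finger_gap: 0.007
gripper_force: 5.1
```

move_arm(targets=[0, 0, 0.0003, 0, 0, 0, 0, 0])

```text
t: 14.92
tcp_pos: [593.4, -105.0, 48.2]
tool_rot: [0.979, -0.205, 0.0, 0.0]
force: [-2.8, 1.9, 12.0]
finger_gap: 0.005
gripper_force: 6.3
```

Down on the stop. Next I lift and move clear for a final look from above.

move_arm(targets=[0, 0, -0.002, 0, 0, 0, -0.01, 0, 0, 0, -0.03, 0, 0, 0, -0.035, 0, 0, 0, -0.035, 0, 0, 0, -0.03, 0, -0.009, -0.02, -0.01, 0, -0.009, -0.02, -0.01, 0, -0.009, -0.02, 0, 0, -0.009, -0.02, 0, 0, -0.009, -0.02, 0, 0, 0, 0, 0, 0, 0, 0, 0, 0, 0, 0, 0, 0])

```text
t: 16.08
tcp_pos: [591.6, 4.5, 209.1]
tool_rot: [0.979, -0.205, -0.0, 0.0]
force: [0.4, 0.1, -0.5]
finger_gap: -0.001
gripper_force: 0.0
```

```bash
python3 - <<'E'
from h import *
s=ctrl.get_state(); print(s['t'],s['tcp_pos'],s['force'])
c=shot('scene','s4.png'); a=cv2.imread('pics/s4.png')
cv2.imwrite('pics/s4c.png',cv2.resize(a[140:310,170:430],(780,510),interpolation=cv2.INTER_CUBIC))
for n in ['scene','top']:
  if n=='top': shot('top','t4.png')
  for k in ['bar_key_top','round_key_top','square_key_top','small_key_top']:
    for r in ctrl.pinpoint(k,n)[:2]: print(n,k,r)
E
```

```text
16.0833 [591.6117268    4.47530492 209.05475949] [ 0.38501521  0.14481013 -0.53635947]
scene bar_key_top {'point': [481.7, -200.7, 48.1], 'conf': 0.47}
scene round_key_top {'point': [620.9, 206.4, 48.2], 'conf': 0.56}
scene round_key_top {'point': [362.3, 260.4, 63.2], 'conf': 0.49}
scene square_key_top {'point': [588.9, -99.9, 49.4], 'conf': 0.67}
scene small_key_top {'point': [470.1, 101.9, 59.3], 'conf': 0.58}
top bar_key_top {'point': [479.6, -198.1, 46.4], 'conf': 0.74}
top round_key_top {'point': [621.9, 199.7, 48.7], 'conf': 0.72}
top square_key_top {'point': [592.1, -103.8, 49.7], 'conf': 0.57}
top small_key_top {'point': [465.1, 101.8, 62.8], 'conf': 0.54}
```

View pics/s4c.png

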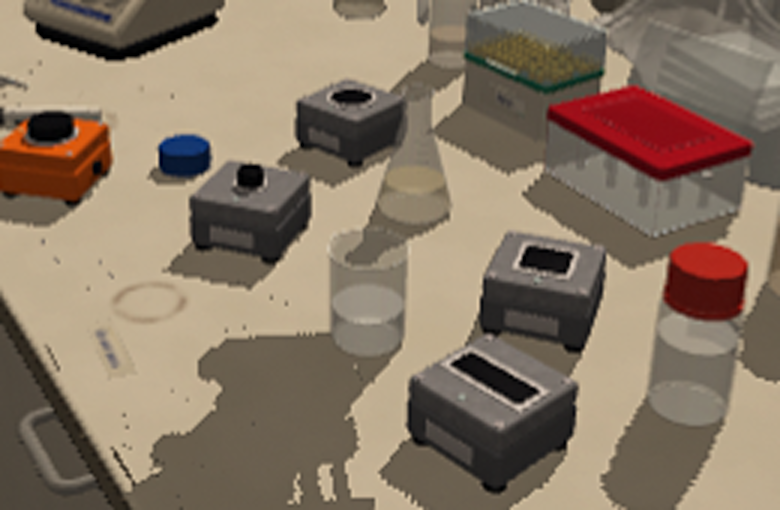

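The three keys are down at crop pixels bar (497,375), round (352,97) and square (547,260). The small key at (250,175) and the orange box are still up, and nothing else has moved.

```bash
python3 -c "
from station import ctrl
print(ctrl.finish_job())"
```

```text
the job is handed in; nothing more can be done
None
```

The bar, large round and square keys were tapped fully down in that order, each with under 15 N of force. The alarm key, the boxes and the bystanders were left undisturbed, and the job was handed in at about 16.5 s.

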